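# Put the stacked setting rings back in their cases

## Task

The bore gauge has been set and its four steel setting rings are left stacked on the blue pad. Put every ring away in its own open wooden case, the one whose recess is only a little wider than the ring, so that it lies flat on the yellow floor of the recess, the same way up as it lay in the stack. Set the rings down, do not drop them, and leave the bore gauge and the bottle where they are.

Things in the scene. Friction and masses are not known exactly. Their poses are not given: they have to be found in the camera images.
- ring_xl: largest steel setting ring, a thick bright ring with a dark knurled waist: outer diameter 66 mm, bore 40 mm, 24 mm thick; at the start it lies flat at the bottom of the stack, on the blue felt pad (120 x 120 mm, 4 mm thick), within 18 mm of its middle. Loose. Origin at the centre of its underside, z up along its axis.
- ring_l: second largest steel setting ring, a thick bright ring with a dark knurled waist: outer diameter 52 mm, bore 28 mm, 22 mm thick; at the start it lies flat on ring_xl, within 2 mm of its axis. Loose. Origin at the centre of its underside, z up along its axis.
- ring_m: second smallest steel setting ring, a thick bright ring with a dark knurled waist: outer diameter 38 mm, bore 16 mm, 20 mm thick; at the start it lies flat on ring_l, within 2 mm of its axis. Loose. Origin at the centre of its underside, z up along its axis.
- ring_s: smallest steel setting ring, a thick bright ring with a dark knurled waist: outer diameter 24 mm, bore 6 mm, 18 mm thick; at the start it lies flat on top of the stack, on ring_m, within 2 mm of its axis. Loose. Origin at the centre of its underside, z up along its axis.
- case_xl: open square wooden case of the largest ring, 98 x 98 mm and 14 mm high, filled flush with black foam that has one round recess with a yellow floor in its middle: recess 78 mm in diameter (12 mm wider than its ring) and 6 mm deep, so a ring lying in it stands 18 mm above the case's top. Fixed to the bench; which case stands where changes. Origin at the centre of its underside, on the bench; the recess floor is 8 mm above it; z up, x and y along the sides.
- case_l: open square wooden case of the second largest ring, 84 x 84 mm and 14 mm high, filled flush with black foam that has one round recess with a yellow floor in its middle: recess 64 mm in diameter (12 mm wider than its ring) and 6 mm deep, so a ring lying in it stands 16 mm above the case's top. Fixed to the bench; which case stands where changes. Origin at the centre of its underside, on the bench; the recess floor is 8 mm above it; z up, x and y along the sides.
- case_m: open square wooden case of the second smallest ring, 70 x 70 mm and 14 mm high, filled flush with black foam that has one round recess with a yellow floor in its middle: recess 50 mm in diameter (12 mm wider than its ring) and 6 mm deep, so a ring lying in it stands 14 mm above the case's top. Fixed to the bench; which case stands where changes. Origin at the centre of its underside, on the bench; the recess floor is 8 mm above it; z up, x and y along the sides.
- case_s: open square wooden case of the smallest ring, 56 x 56 mm and 14 mm high, filled flush with black foam that has one round recess with a yellow floor in its middle: recess 36 mm in diameter (12 mm wider than its ring) and 6 mm deep, so a ring lying in it stands 12 mm above the case's top. Fixed to the bench; which case stands where changes. Origin at the centre of its underside, on the bench; the recess floor is 8 mm above it; z up, x and y along the sides.
- bore_gauge: dial bore gauge lying on the bench with its white dial face up, loose, 250 mm long: black dial 58 mm across and 24 mm high centred 85 mm along +x from the origin, a black grip and a steel stem to 135 mm along -x. Origin on the bench below its axis. Not to be disturbed.
- bottle: white cleaning-fluid bottle with a red cap and a paper label, loose, 52 mm in diameter, 140 mm tall. Origin at the centre of its underside. Not to be disturbed.

How it is judged (in metres and radians):
At the end, for the whole second after the job is handed in: Each of the four rings lies flat (within 0.06 rad) on the floor of the recess of its own case: its centre within 8 mm of the case's centre and its underside no more than 2.5 mm above the recess floor; all rings are released and at rest (horizontal distance between ring_xl and case_xl below 0.008 m and z of ring_xl in the frame of case_xl between 0.005 and 0.0105 m and angle between each of ring_xl, ring_l, ring_m, ring_s's own z axis and vertical below 0.06 rad and linear speed of each of ring_xl, ring_l, ring_m, ring_s below 0.02 m/s and angular speed of each of ring_xl, ring_l, ring_m, ring_s below 0.2 rad/s and contact force between each of ring_xl, ring_l, ring_m, ring_s and the fingers below 0.05 N and horizontal distance between ring_l and case_l below 0.008 m and z of ring_l in the frame of case_l between 0.005 and 0.0105 m and horizontal distance between ring_m and case_m below 0.008 m and z of ring_m in the frame of case_m between 0.005 and 0.0105 m and horizontal distance between ring_s and case_s below 0.008 m and z of ring_s in the frame of case_s between 0.005 and 0.0105 m); the robot touches nothing.
It fails at once if a ring is dropped or flung: it moves faster than 0.6 m/s with no finger on it (a fall of about 2 cm) ((linear speed of ring_xl above 0.6 m/s and contact force between ring_xl and the fingers below 0.05 N) or (linear speed of ring_l above 0.6 m/s and contact force between ring_l and the fingers below 0.05 N) or (linear speed of ring_m above 0.6 m/s and contact force between ring_m and the fingers below 0.05 N) or (linear speed of ring_s above 0.6 m/s and contact force between ring_s and the fingers below 0.05 N)).
It fails at once if the bore gauge is moved by more than 25 mm or tipped (distance of bore_gauge from where it was at the start of the episode above 0.025 m or angle between bore_gauge's own z axis and vertical above 0.3 rad).
It fails at once if the bottle is moved by more than 25 mm or tipped (distance of bottle from where it was at the start of the episode above 0.025 m or angle between bottle's own z axis and vertical above 0.3 rad).
It also fails if it takes over 112 s, if anything falls off the work surface, if the arm or the gripper's body presses on something with over 40 N, if the wrist force passes 120 N, or if a joint passes its speed limit or range.

## Robot

A 6-joint arm with a two-finger parallel gripper is mounted at the origin on the work surface. World frame = base frame: x ahead of the robot, y to its left, z up, the work surface at z = 0. Lengths are in mm, angles in rad, forces in N, time in s.
With the tool pointing down it reaches from about 350 to 875 mm from the base axis. Payload 4.2 kg.
Tool frame: the origin (TCP) lies at the very end of the fingers, on their centre line; the grasp point (between the pads) lies 19 mm behind it; z points along the fingers, y is the line along which they close (so a half turn about z gives the same grasp; the last joint's range is limited). The gripper opens to 85 mm and grips with 20 to 120 N. Pads are 22 mm wide; open, the fingers measure 114 mm over their backs; the gripper's body (76 mm by 85 mm) begins 54 mm behind the grasp point. The pads swing forward as they close: fully open they stand 13 mm farther back than shut.
Start: joints at [1.424, 0.385, 0.008, 0, -1.194, -0.259], TCP at [246.688, 574.234, 231.312] pointing down, gripper open.
Joint ranges: [-3.14, 3.14], [-1.21, 2.06], [-1.07, 1.41], [-3.16, 2.05], [-2.99, -0.16], [-3.1, 3.1]. Speed limits (rad/s): [2.79, 2.79, 3.14, 3.14, 3.14, 3.14].

## Interface

Orientations are given as a unit quaternion [x, y, z, w].
In Python, from bench import arm gives the robot as it stands. The module is installed in compiled form; this text tells all that it offers.
- The arm moves only by the tool drive_tool, never from a script. Its argument "targets" is a list of rows, each a list of 5 numbers: the closure, from -1 (fully open) to 1 (shut), then the shift along the tool's x, y, z in mm, then the turn about the tool's z in degrees. In form: [[grip, tx, ty, tz, roll], ...]. A call has 1 to 12 rows; each row is the pose to reach, as a shift and turn from the pose commanded when the call began, along the tool's axes at that moment; what a row does not reach only later rows make up. A row lasts 1/10 s, in which the tool goes at most 50 mm and 8.59 degrees, less where a joint would pass 70% of its speed; a pose out of reach is approached as far as the arm can. A call with a gripper value outside its range is refused whole. The fingers move at their own pace and stop on an object; the grip force is fixed at half the most. Time passes only in rows, so rows that repeat a pose let the fingers close. It gives the time, the measured TCP pose, the force, the opening and the grip force at its end, in the units of the state.
- arm.read_state(): the state, without advancing time (a new reading comes with each control period).
- arm.get_image(name): name is "scene" or "side" or "wrist"; returns the picture (480x640x3 uint8, blue, green, red); there is no depth.
- arm.camera_params(name): a dict with "fov_y" (degrees; the focal length in pixels is half the picture's height over the tangent of half this angle, whatever the lens; pixels are square), "cx", "cy" (the principal point, pixels), "rvec" (rotation vector, rad) and "tvec" (3), from world to camera coordinates, as OpenCV has them; the wrist camera has in their place "tool_from_camera" (4x4, takes a point from camera to tool coordinates, whose origin is the TCP and whose axes are the flange's). Camera axes: x right, y down, z forward; pixel columns grow to the right and rows downward; lengths in mm; the calibration is good to about 2 mm. The wrist camera is an equidistant fisheye: a pixel r from the principal point sees the ray r / f radians off the axis. A picture is of the moment at which its call begins: read the wrist's pose just before it. camera_params takes no time and is no camera call.
- arm.job_done(): hands the job in; it is judged then, once.
The state is a dict: "clock": time; "joints": joint angles; "joint_vel": joint speeds; "joint_efforts": joint torques, N m; "position": TCP position; "ee_rot": TCP orientation; "contact_force": force on the tool from outside, world axes, zero at the start; "wrist_torque": the same for the moment, N m; "gripper_width": finger opening in mm; "grasp_force": force on a finger pad.
Only numpy, scipy, OpenCV 4.12 (cv2) and the standard library are available. Lean on these libraries where they do the work, as an engineer would, in place of code of your own. Each camera call takes 0.05 s, during which the arm holds its last target. There are 200 camera calls.

## Working session

There is one attempt and no reset: what is moved stays moved. The work goes in short steps, Python scripts to look and compute and a tool call to move; the robot and the scene stay as the last step left them, time stands still between calls to the robot, and variables do not carry over. Pictures are saved under pics/ and viewed, at most 14 in all, crops included, and the job is handed in when it is done.

Besides the shell and the picture viewer there is one more tool, called after "Emit:" in YAML: its name, and indented under it one key for each argument. drive_tool: Moves the arm, as the interface text tells. Its arguments: {"type":"object","properties":{"targets":{"type":"array","items":{"type":"array","items":{"type":"number"}}}},"required":["targets"]}

```bash
mkdir -p pics
python3 - <<'E'
from bench import arm
import cv2
s=arm.read_state();print({k:s[k] for k in('clock','position','ee_rot','gripper_width','contact_force')})
for n in('scene','side','wrist'):
    cv2.imwrite(f'pics/{n}0.png',arm.get_image(n));print(n,arm.camera_params(n))
E
```

```text
{'clock': 0.0, 'position': array([246.46506441, 573.72649551, 230.22103109]), 'ee_rot': array([ 9.79467025e-01, -2.01601582e-01, -1.86315061e-04,  1.05561058e-03]), 'gripper_width': 85.73033964993027, 'contact_force': array([ 0.17925193, -0.10002917, -0.08570763])}
scene {'fov_y': 57.78829103951409, 'cx': 315.79929434870013, 'cy': 246.53078106654925, 'rvec': array([ 2.42135784,  1.0229856 , -0.2901043 ]), 'tvec': array([-378.21689756, -275.99067114, 1288.51185053])}
side {'fov_y': 50.79792096539524, 'cx': 319.7547170573267, 'cy': 234.98966363926667, 'rvec': array([ 2.15679772, -0.11392993,  0.06701627]), 'tvec': array([-542.2918422 ,   77.5092773 , 1135.58377803])}
wrist {'fov_y': 65.70646984690485, 'cx': 314.8203157703619, 'cy': 242.20425108062392, 'tool_from_camera': array([[ 9.46689972e-04, -9.59320981e-01, -2.82316062e-01,
         7.17438183e+01],
       [ 9.99999548e-01,  8.82399046e-04,  3.54870442e-04,
        -3.00884870e-02],
       [-9.13192366e-05, -2.82316270e-01,  9.59321383e-01,
        -1.43346699e+02],
       [ 0.00000000e+00,  0.00000000e+00,  0.00000000e+00,
         1.00000000e+00]])}
```

View pics/scene0.png

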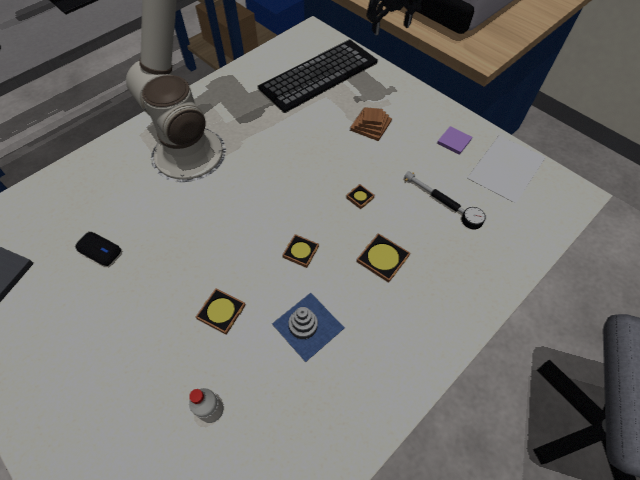

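View pics/side0.png

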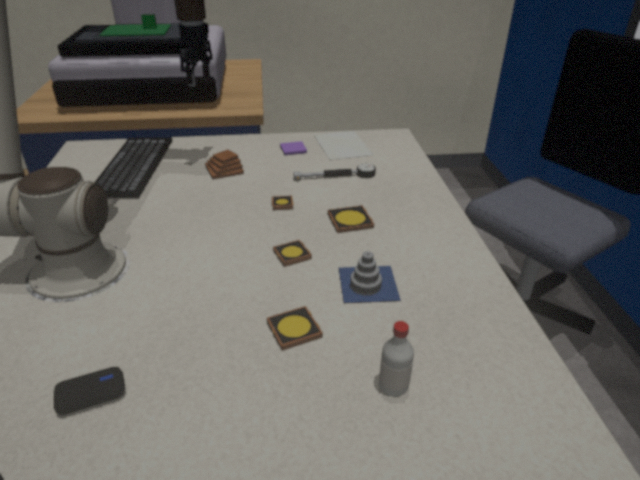

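Scene: the stack is on the pad at about (303,322). The cases are XL (383,257), L (221,311), M (301,251) and S (361,196). The bottle is at (205,405) and the gauge at (445,200). The side view agrees.

```bash
cat > h.py <<'E'
import cv2, numpy as np
from bench import arm
from scipy.spatial.transform import Rotation as R
def ray(n,u,v,st=None):
    p=arm.camera_params(n);f=240/np.tan(np.radians(p['fov_y']/2));a=np.array([u-p['cx'],v-p['cy']])/f
    if n=='wrist':
        r=np.hypot(*a);d=np.r_[a/r*np.sin(r),np.cos(r)] if r>0 else np.array([0,0,1.])
        T=p['tool_from_camera'];Q=R.from_quat(st['ee_rot']).as_matrix()
        return Q@T[:3,3]+st['position'],Q@T[:3,:3]@d
    M=cv2.Rodrigues(p['rvec'])[0]
    return -M.T@p['tvec'],M.T@np.r_[a,1]
def at(n,u,v,z,st=None):
    o,d=ray(n,u,v,st);return (o+d*(z-o[2])/d[2])[:2]
def yellow(im,lo=(22,120,60),hi=(36,255,255),amin=40):
    m=cv2.inRange(cv2.cvtColor(im,cv2.COLOR_BGR2HSV),lo,hi)
    n,_,s,c=cv2.connectedComponentsWithStats(m)
    return [(s[i,4],c[i]) for i in range(1,n) if s[i,4]>amin]
def rel(xy,st):
    Q=R.from_quat(st['ee_rot']).as_matrix();return Q.T@np.r_[np.array(xy)-st['position'][:2],0]
E
python3 - <<'E'
from h import *
for n in('scene','side'):
    im=cv2.imread(f'pics/{n}0.png')
    for a,c in yellow(im): print(n,a,c.round(1),at(n,*c,8).round(1))
a=cv2.imread('pics/scene0.png')[285:365,265:350];b=cv2.imread('pics/side0.png')[240:310,330:405]
cv2.imwrite('pics/c0.png',np.hstack([cv2.resize(a,(400,376),interpolation=2),cv2.resize(b,(400,376),interpolation=2)]))
print(at('scene',205,400,100),at('side',395,390,0))
print(at('scene',410,177,10),at('scene',474,216,15))
E
```

```text
scene 103 [359.9 195.3] [465.5 244.4]
scene 258 [300.4 249.7] [478.1   8.6]
scene 645 [383.1 256.4] [638.  144.2]
scene 537 [220.3 310. ] [ 467.2 -238.8]
side 61 [281.5 201.3] [467.3 247.2]
side 365 [350.1 217.1] [640.5 147.1]
side 191 [291.6 251.1] [480.3  11. ]
side 588 [293.9 325.9] [ 469.3 -237.8]
[ 636.62562765 -383.97922629] [ 630.86193565 -402.10891398]
[520.79598272 391.61345425] [726.13343354 405.15692677]
```

View pics/c0.png

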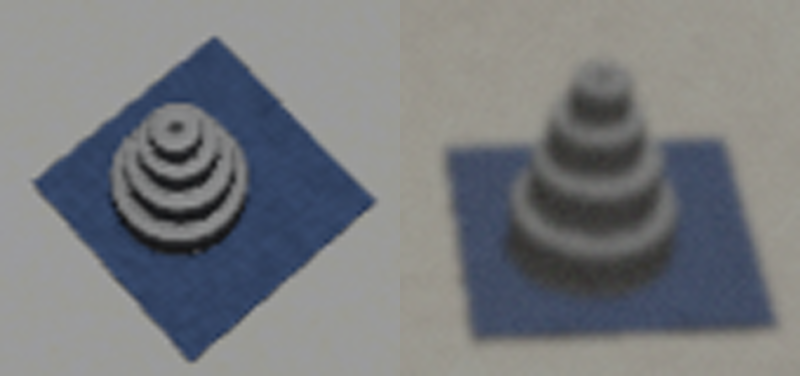

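Run:
```python
from h import *
a=at('scene',302.2,312,88);b=at('side',367.9,253.8,88);print(a,b)
st=arm.read_state();m=(a+b)/2;print(rel(m,st))
```

```text
[ 631.0682178 -125.3057927] [ 631.0422477  -126.49357307]
[629.5585867  491.03598295   0.90406813]
```

Emit:
drive_tool:
  targets:
    - [-0.1,630,491,30,0]
    - [-0.1,630,491,30,0]
    - [-0.1,630,491,30,0]
    - [-0.1,630,491,30,0]
    - [-0.1,630,491,30,0]
    - [-0.1,630,491,30,0]
    - [-0.1,630,491,30,0]
    - [-0.1,630,491,30,0]
    - [-0.1,630,491,30,0]
    - [-0.1,630,491,30,0]
    - [-0.1,630,491,30,0]
    - [-0.1,630,491,30,0]

```text
clock: 1.35
position: [536.2, 47.0, 208.7]
ee_rot: [0.98, -0.201, -0.0, -0.0]
contact_force: [1.5, 1.2, 1.1]
gripper_width: 46.9
grasp_force: 0.0
```

Emit:
drive_tool:
  targets:
    - [-0.1,155,120,10,0]
    - [-0.1,155,120,10,0]
    - [-0.1,155,120,10,0]
    - [-0.1,155,120,10,0]
    - [-0.1,155,120,10,0]
    - [-0.1,155,120,10,0]
    - [-0.1,155,120,10,0]
    - [-0.1,155,120,10,0]

```text
clock: 2.15
position: [630.4, -121.3, 199.2]
ee_rot: [0.98, -0.201, 0.0, -0.0]
contact_force: [0.7, -0.1, -0.5]
gripper_width: 47.0
grasp_force: 0.0
```

```bash
cat > look.py <<'E'
import sys
from h import *
st=arm.read_state();im=arm.get_image('wrist');cv2.imwrite(f'pics/{sys.argv[1]}.png',im)
print(st['clock'],st['position'].round(1),st['ee_rot'].round(4))
E
python3 look.py w1
```

```text
2.15 [ 630.4 -121.3  199.2] [ 9.797e-01 -2.006e-01  1.000e-04 -1.000e-04]
```

View pics/w1.png

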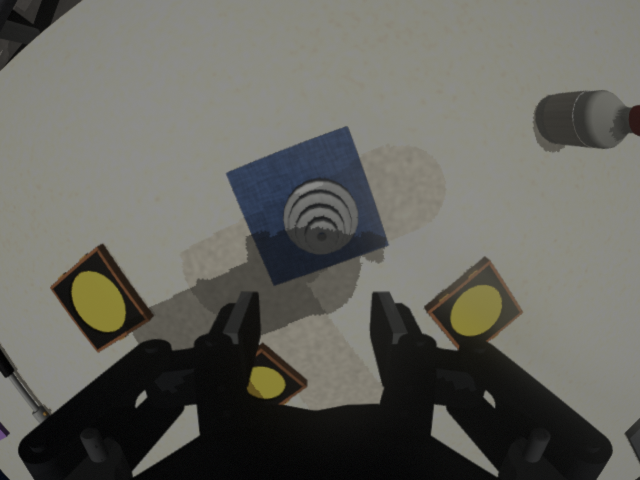

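The wrist view shows the small ring's bore at about (321,236). XL's floor is at left (99,302) and L's at right (476,310).

Run:
```python
from h import *
st=dict(position=np.array([630.4,-121.3,199.2]),ee_rot=[.9797,-.2006,.0001,-.0001])
st['ee_rot']=np.array(st['ee_rot'])
p=at('wrist',321,236,88,st);print(p,rel(p,st))
for a,c in yellow(cv2.imread('pics/w1.png')): print(a,c,at('wrist',*c,8,st))
```

```text
[ 629.99584292 -125.93738703] [ 1.45102366e+00  4.42303414e+00 -8.17960048e-04]
2497 [ 98.11573889 301.21946336] [638.00556359 142.27074273]
1895 [475.20158311 311.49656992] [ 466.43468528 -239.36440974]
967 [265.44467425 382.48086867] [476.45993253   4.61996339]
```

Emit:
drive_tool:
  targets:
    - [-0.1,1.5,4.5,40,0]
    - [-0.1,1.5,4.5,80,0]
    - [-0.1,1.5,4.5,110,0]
    - [-0.1,1.5,4.5,120,0]
    - [-0.1,1.5,4.5,120,0]
    - [-0.1,1.5,4.5,120,0]
    - [-0.1,1.5,4.5,120,0]

```text
clock: 2.9
position: [631.9, -127.0, 81.2]
ee_rot: [0.98, -0.201, 0.002, -0.0]
contact_force: [0.1, -0.9, 0.3]
gripper_width: 46.7
grasp_force: 0.0
```

Emit:
drive_tool:
  targets:
    - [-0.1,0,0,2,0]
    - [0.2,0,0,2,0]
    - [0.4,0,0,2,0]
    - [0.6,0,0,2,0]
    - [0.8,0,0,2,0]
    - [1,0,0,2,0]
    - [1,0,0,2,0]
    - [1,0,0,2,0]
    - [1,0,0,2,0]

```text
clock: 3.8
position: [630.8, -127.4, 77.6]
ee_rot: [0.98, -0.201, 0.001, 0.0]
contact_force: [-0.9, -0.5, 5.4]
gripper_width: 20.9
grasp_force: 58.8
```

Emit:
drive_tool:
  targets:
    - [1,0,0,-5,0]
    - [1,0,0,-20,0]
    - [1,0,0,-50,0]
    - [1,0,0,-80,0]
    - [1,0,0,-80,0]
    - [1,0,0,-80,0]

```text
clock: 4.4
position: [630.1, -127.0, 156.8]
ee_rot: [0.979, -0.202, 0.0, -0.0]
contact_force: [0.1, -0.6, -1.9]
gripper_width: 20.4
grasp_force: 58.8
```

```bash
python3 look.py w2
```

```text
4.4 [ 630.1 -127.   156.8] [ 9.794e-01 -2.018e-01  0.000e+00 -4.000e-04]
```

View pics/w2.png

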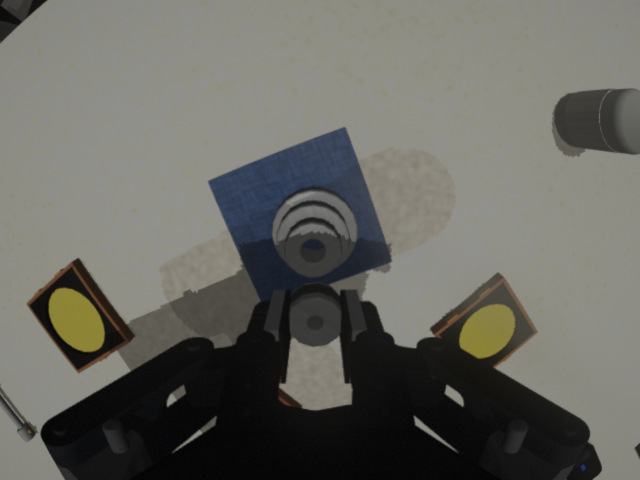

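The small ring is held level with its bore at (316,323). Ring M's bore is visible at (313,252).

Run:
```python
from h import *
st=dict(position=np.array([630.1,-127,156.8]),ee_rot=np.array([.9794,-.2018,0,-.0004]))
p=at('wrist',316,323,167.2,st);print('s',p,rel(p,st));m=at('wrist',313,252,70,st);print('m',m)
for a,c in yellow(cv2.imread('pics/w2.png')): print(a,c,at('wrist',*c,8,st))
t=np.array([466.2,245.5])
print('to S, above',rel(t,arm.read_state()), 'ring off',rel(p,st))
```

```text
s [ 628.50175819 -126.89640536] [-1.50901548e+00  5.36638614e-01 -1.76860924e-04]
m [ 628.139089   -124.85850152]
2630 [ 75.97528517 319.67756654] [637.94653794 142.34100308]
2180 [486.76330275 331.35229358] [ 467.13631716 -240.06983145]
to S, above [-297.19886448 -277.68699301    0.64315396] ring off [-1.50901548e+00  5.36638614e-01 -1.76860924e-04]
```

Emit:
drive_tool:
  targets:
    - [1,-296,-278,0,0]
    - [1,-296,-278,0,0]
    - [1,-296,-278,0,0]
    - [1,-296,-278,0,0]
    - [1,-296,-278,0,0]
    - [1,-296,-278,0,0]
    - [1,-296,-278,0,0]
    - [1,-296,-278,0,0]
    - [1,-296,-278,0,0]
    - [1,-296,-278,40,0]
    - [1,-296,-278,40,0]
    - [1,-296,-278,40,0]

```text
clock: 5.65
position: [467.6, 243.8, 115.7]
ee_rot: [0.979, -0.202, -0.001, 0.002]
contact_force: [-0.0, 0.4, 0.2]
gripper_width: 20.7
grasp_force: 59.0
```

```bash
python3 look.py w3
python3 - <<'E'
from h import *
st=arm.read_state()
for a,c in yellow(cv2.imread('pics/w3.png')): p=at('wrist',*c,8,st);print(a,c,p,rel(p,st))
E
```

```text
5.65 [467.6 243.8 115.7] [ 0.9794 -0.2017 -0.001   0.0019]
555 [355.60720721   3.96396396] [610.05267912 153.37418402] [1.65960814e+02 2.76976504e+01 5.85306154e-02]
1901 [581.80115729 113.60599684] [480.5271806    5.27600711] [105.50616144 214.92775676   0.27551487]
1872 [316.98557692 238.27884615] [468.24259743 242.66335187] [0.40790694 1.71906885 0.00213778]
```

View pics/w3.png

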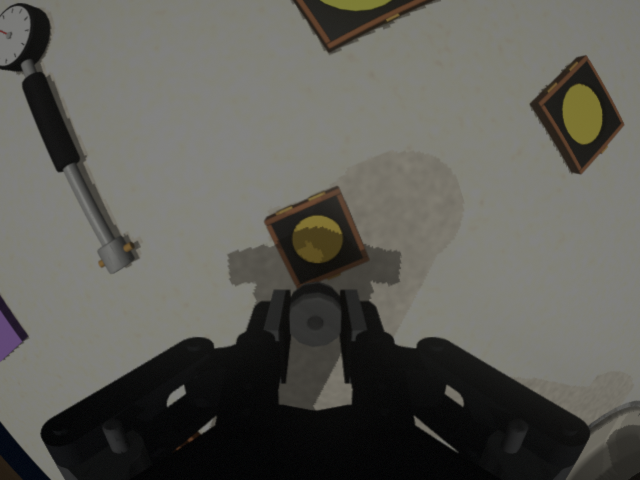

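Case S's floor is at (318,238) and the ring's bore at (316,323). The gauge is well to the left. I'll correct by about 2 mm and lower.

Emit:
drive_tool:
  targets:
    - [1,1.9,1.2,30,0]
    - [1,1.9,1.2,60,0]
    - [1,1.9,1.2,80,0]
    - [1,1.9,1.2,90,0]
    - [1,1.9,1.2,94,0]
    - [1,1.9,1.2,94,0]
    - [1,1.9,1.2,94,0]
    - [1,1.9,1.2,94,0]

```text
clock: 6.5
position: [470.0, 243.7, 23.9]
ee_rot: [0.979, -0.201, 0.001, -0.001]
contact_force: [0.0, 0.5, -1.1]
gripper_width: 20.7
grasp_force: 59.0
```

Emit:
drive_tool:
  targets:
    - [1,0,0,4,0]
    - [1,0,0,4,0]
    - [1,0,0,4,0]
    - [1,0,0,4,0]

```text
clock: 6.9
position: [469.4, 243.2, 18.8]
ee_rot: [0.979, -0.201, 0.0, 0.0]
contact_force: [-0.8, 0.2, -0.4]
gripper_width: 20.8
grasp_force: 59.0
```

Emit:
drive_tool:
  targets:
    - [1,0,0,1,0]
    - [1,0,0,2,0]
    - [1,0,0,3,0]
    - [1,0,0,3,0]
    - [1,0,0,3,0]

```text
clock: 7.4
position: [469.4, 243.1, 15.7]
ee_rot: [0.979, -0.202, -0.0, 0.0]
contact_force: [-0.3, 0.1, -0.7]
gripper_width: 20.8
grasp_force: 59.0
```

Emit:
drive_tool:
  targets:
    - [1,0,0,0.5,0]
    - [1,0,0,1,0]
    - [1,0,0,1,0]

```text
clock: 7.7
position: [469.4, 243.2, 15.5]
ee_rot: [0.98, -0.201, 0.0, -0.0]
contact_force: [-1.7, 0.3, 5.0]
gripper_width: 20.6
grasp_force: 59.6
```

Emit:
drive_tool:
  targets:
    - [0.4,0,0,0,0]
    - [0.2,0,0,0,0]
    - [0,0,0,0,0]
    - [-0.1,0,0,0,0]
    - [-0.1,0,0,-5,0]
    - [-0.1,0,0,-20,0]
    - [-0.1,0,0,-60,0]
    - [-0.1,0,0,-100,0]
    - [-0.1,0,0,-140,0]
    - [-0.1,0,0,-140,0]
    - [-0.1,0,0,-140,0]

```text
clock: 8.8
position: [469.5, 243.4, 156.0]
ee_rot: [0.979, -0.202, 0.001, -0.001]
contact_force: [-1.1, 0.1, -1.2]
gripper_width: 46.7
grasp_force: 0.0
```

```bash
python3 look.py w4
python3 - <<'E'
from h import *
im=cv2.imread('pics/w4.png');cv2.imwrite('pics/w4c.png',cv2.resize(im[150:310,220:420],(800,600),interpolation=2))
st=arm.read_state();print(rel([628.5,-125.2],st),st['position'])
E
```

```text
8.8 [469.5 243.4 156. ] [ 9.795e-01 -2.016e-01  6.000e-04 -1.300e-03]
[ 2.92098631e+02  2.75005564e+02 -1.40040868e-01] [468.82451581 242.83998402 154.5814224 ]
```

View pics/w4c.png

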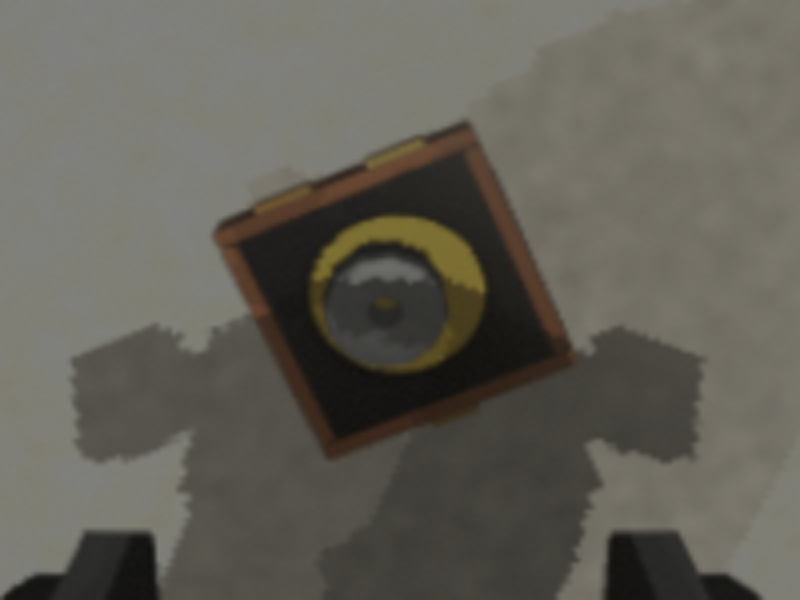

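Run:
```python
from h import *
st=dict(position=np.array([469.5,243.4,155.6]),ee_rot=np.array([.9795,-.2016,.0006,-.0013]))
a=at('wrist',316.5,231.9,26,st);b=at('wrist',319.3,228.4,8,st);print(a,b,a-b,rel(a,st)-rel(b,st))
```

```text
[468.80490379 242.63574014] [466.22778769 241.24524679] [2.5771161  1.39049335] [ 1.81852643 -2.29519133  0.00758425]
```

The small ring lies in its recess about 3 mm off centre, which is fine. Next is ring M.

Emit:
drive_tool:
  targets:
    - [-0.4,292,275,0,0]
    - [-0.4,292,275,0,0]
    - [-0.4,292,275,0,0]
    - [-0.4,292,275,0,0]
    - [-0.4,292,275,0,0]
    - [-0.4,292,275,0,0]
    - [-0.4,292,275,0,0]
    - [-0.4,292,275,0,0]
    - [-0.4,292,275,0,0]
    - [-0.4,292,275,0,0]
    - [-0.4,292,275,0,0]

```text
clock: 9.95
position: [628.1, -124.3, 153.2]
ee_rot: [0.98, -0.201, -0.002, 0.0]
contact_force: [0.5, 0.7, 0.1]
gripper_width: 59.7
grasp_force: 0.0
```

```bash
python3 look.py w5
```

```text
9.95 [ 628.1 -124.3  153.2] [ 9.795e-01 -2.014e-01 -1.600e-03  2.000e-04]
```

View pics/w5.png

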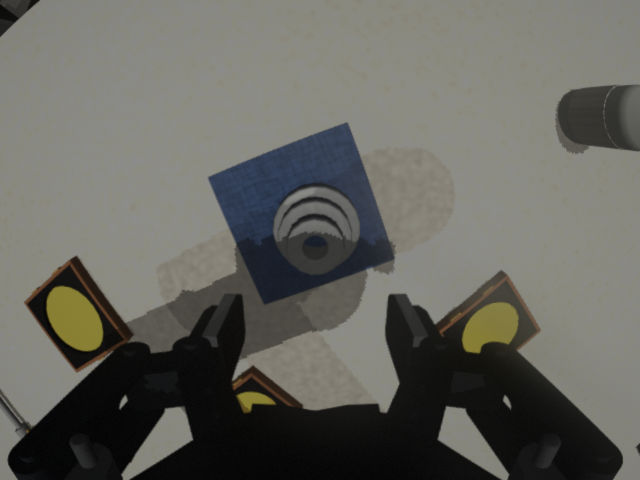

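Run:
```python
from h import *
st=dict(position=np.array([628.1,-124.3,154]),ee_rot=np.array([.9795,-.2014,-.0008,.0002]))
p=at('wrist',316,247,70,st);print(p,rel(p,st))
```

```text
[ 629.14625243 -125.69808169] [ 1.51298621  0.87186389 -0.00162675]
```

Emit:
drive_tool:
  targets:
    - [-0.4,1.5,0.9,40,0]
    - [-0.4,1.5,0.9,75,0]
    - [-0.4,1.5,0.9,90,0]
    - [-0.4,1.5,0.9,95,0]
    - [-0.4,1.5,0.9,95,0]
    - [-0.4,1.5,0.9,95,0]
    - [-0.4,1.5,0.9,95,0]
    - [-0.4,1.5,0.9,95,0]

```text
clock: 10.8
position: [630.8, -126.1, 61.1]
ee_rot: [0.98, -0.201, 0.001, -0.0]
contact_force: [0.3, 0.5, -0.0]
gripper_width: 59.8
grasp_force: 0.0
```

Emit:
drive_tool:
  targets:
    - [-0.4,0,0,2.5,0]
    - [-0.2,0,0,2.5,0]
    - [0,0,0,2.5,0]
    - [0.2,0,0,2.5,0]
    - [0.4,0,0,2.5,0]
    - [0.7,0,0,2.5,0]
    - [1,0,0,2.5,0]
    - [1,0,0,2.5,0]
    - [1,0,0,2.5,0]

```text
clock: 11.7
position: [630.4, -126.3, 57.8]
ee_rot: [0.98, -0.201, 0.0, 0.0]
contact_force: [-1.2, -0.2, 5.4]
gripper_width: 35.1
grasp_force: 59.7
```

Emit:
drive_tool:
  targets:
    - [1,0,0,-5,0]
    - [1,0,0,-20,0]
    - [1,0,0,-50,0]
    - [1,-40,-14,-60,0]
    - [1,-90,-30,-60,0]
    - [1,-140,-47,-60,0]
    - [1,-180,-60,-60,0]
    - [1,-192,-64,-60,0]
    - [1,-192,-64,-60,0]
    - [1,-192,-64,-60,0]
    - [1,-192,-64,-60,0]

```text
clock: 12.8
position: [480.1, 8.0, 117.1]
ee_rot: [0.979, -0.202, 0.0, -0.0]
contact_force: [-0.3, 0.5, -1.0]
gripper_width: 34.8
grasp_force: 60.0
```

```bash
python3 look.py w6
python3 - <<'E'
from h import *
st=arm.read_state();im=cv2.imread('pics/w6.png')
for a,c in yellow(im): p=at('wrist',*c,8,st);print(a,c,p,rel(p,st))
E
```

```text
12.8 [480.1   8.  117.1] [ 9.794e-01 -2.020e-01  2.000e-04 -1.000e-04]
5592 [ 75.80937053 124.5332618 ] [637.7158624  141.07282834] [ 9.21236010e+01 -1.84772523e+02  4.21107928e-03]
2861 [596.33834324 137.90737504] [ 468.19093177 -240.87759611] [8.77163546e+01 2.33085593e+02 1.20785455e-02]
3544 [317.40265237 237.14841986] [480.30792621   5.6860325 ] [1.19986524e+00 1.88148049e+00 1.39439983e-04]
234 [ 91.93589744 347.94444444] [465.42505876 238.580084  ] [-1.04695734e+02 -2.06078278e+02 -1.29937380e-02]
```

View pics/w6.png

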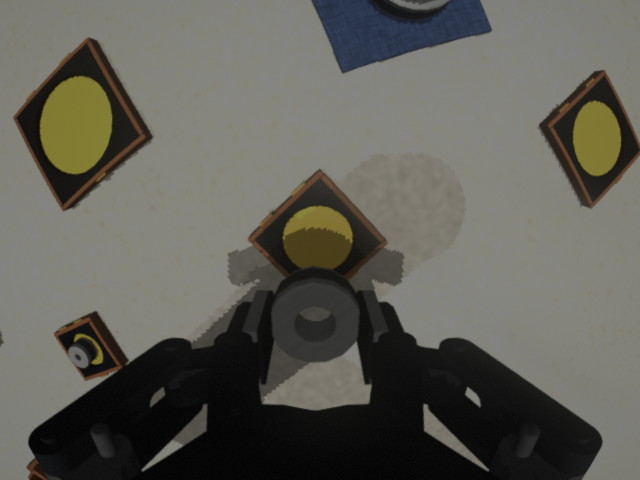

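Run:
```python
from h import *
st=dict(position=np.array([480.1,8.,117.1]),ee_rot=np.array([.9794,-.2018,0,0]))
p=at('wrist',316,319.5,129.3,st);b=at('wrist',317.4,237.3,8,st);print(rel(p,st),rel(b,st),rel(b,st)-rel(p,st))
```

```text
[1.08457416 0.51696466 0.        ] [1.05922745 1.87832502 0.        ] [-0.02534671  1.36136036  0.        ]
```

Emit:
drive_tool:
  targets:
    - [1,-1,2.5,30,0]
    - [1,-1,2.5,60,0]
    - [1,-1,2.5,80,0]
    - [1,-1,2.5,90,0]
    - [1,-1,2.5,96,0]
    - [1,-1,2.5,96,0]
    - [1,-1,2.5,96,0]
    - [1,-1,2.5,96,0]
    - [1,-1,2.5,96,0]

```text
clock: 13.75
position: [477.6, 6.7, 22.1]
ee_rot: [0.98, -0.201, 0.001, -0.0]
contact_force: [-0.5, 0.0, -1.1]
gripper_width: 34.8
grasp_force: 60.0
```

Emit:
drive_tool:
  targets:
    - [1,0,0,2,0]
    - [1,0,0,4,0]
    - [1,0,0,5,0]
    - [1,0,0,5,0]
    - [1,0,0,5,0]

```text
clock: 14.25
position: [477.1, 6.5, 16.2]
ee_rot: [0.979, -0.201, -0.0, 0.0]
contact_force: [0.3, -0.5, -2.3]
gripper_width: 34.3
grasp_force: 60.0
```

Emit:
drive_tool:
  targets:
    - [1,0,0,0.5,0]
    - [1,0,0,1,0]
    - [1,0,0,1,0]
    - [1,0,0,1,0]

```text
clock: 14.65
position: [477.2, 6.5, 15.7]
ee_rot: [0.98, -0.201, 0.0, -0.0]
contact_force: [-1.6, 0.2, 5.4]
gripper_width: 34.6
grasp_force: 60.7
```

Emit:
drive_tool:
  targets:
    - [0.1,0,0,0,0]
    - [-0.1,0,0,0,0]
    - [-0.3,0,0,0,0]
    - [-0.4,0,0,-5,0]
    - [-0.4,0,0,-20,0]
    - [-0.6,0,0,-60,0]
    - [-0.7,0,0,-100,0]
    - [-0.7,0,0,-100,0]
    - [-0.7,0,0,-100,0]

```text
clock: 15.55
position: [477.4, 6.7, 116.4]
ee_rot: [0.979, -0.202, 0.001, -0.001]
contact_force: [-0.2, 0.3, -1.2]
gripper_width: 72.4
grasp_force: 0.0
```

```bash
python3 look.py w7
```

```text
15.55 [477.4   6.7 116.4] [ 9.795e-01 -2.017e-01  1.100e-03 -9.000e-04]
```

Emit:
drive_tool:
  targets:
    - [-0.7,40,13,-40,0]
    - [-0.7,80,26,-40,0]
    - [-0.7,120,39,-40,0]
    - [-0.7,160,51,-40,0]
    - [-0.7,192,61.5,-40,0]
    - [-0.7,192,61.5,-40,0]
    - [-0.7,192,61.5,-40,0]
    - [-0.7,192,61.5,-40,0]

```text
clock: 16.4
position: [628.0, -125.3, 154.0]
ee_rot: [0.98, -0.201, -0.002, 0.0]
contact_force: [0.5, -0.5, 0.1]
gripper_width: 72.4
grasp_force: 0.0
```

```bash
python3 look.py w8
python3 - <<'E'
import cv2,numpy as np
a=cv2.imread('pics/w7.png')[170:310,250:390];b=cv2.imread('pics/w8.png')[160:300,246:386]
cv2.imwrite('pics/c8.png',cv2.resize(np.hstack([a,b]),(800,400),interpolation=2))
E
```

```text
16.4 [ 628.  -125.3  154. ] [ 9.795e-01 -2.013e-01 -1.500e-03  2.000e-04]
```

View pics/c8.png

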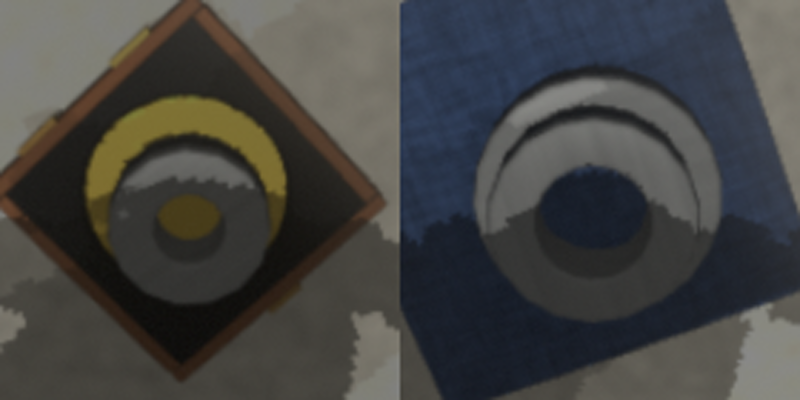

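Run:
```python
from h import *
q=np.array([.9795,-.2015,0,0])
st=dict(position=np.array([477.3,6.6,116.2]),ee_rot=np.array([.9795,-.2017,.0011,-.0009]))
a=at('wrist',316.1,249.8,28,st);b=at('wrist',315.1,236.5,8,st);print(rel(a,st)-rel(b,st))
st=dict(position=np.array([628.1,-125.3,154]),ee_rot=np.array([.9795,-.2013,-.0010,.0002]))
p=at('wrist',314.3,237.4,50,st);print(p,rel(p,st))
```

```text
[-3.49793639  0.68531054 -0.00777933]
[ 630.22473555 -125.97324939] [ 2.21803481 -0.21924556 -0.00434096]
```

Ring M is seated about 3 mm off centre. Ring L's bore is at (314,237), so I'm going down for it.

Emit:
drive_tool:
  targets:
    - [-0.7,2,0,40,0]
    - [-0.7,2,0,80,0]
    - [-0.7,2,0,105,0]
    - [-0.7,2,0,114,0]
    - [-0.7,2,0,116,0]
    - [-0.7,2,0,116,0]
    - [-0.7,2,0,116,0]
    - [-0.7,2,0,116,0]

```text
clock: 17.25
position: [632.0, -126.5, 41.0]
ee_rot: [0.98, -0.201, 0.002, -0.0]
contact_force: [-0.5, 0.6, 0.4]
gripper_width: 73.0
grasp_force: 0.0
```

Emit:
drive_tool:
  targets:
    - [-0.7,-1,0,5,0]
    - [-0.6,-1,0,5,0]
    - [-0.4,-1,0,5,0]
    - [-0.2,-1,0,5,0]
    - [0,-1,0,5,0]
    - [0.5,-1,0,5,0]
    - [1,-1,0,5,0]
    - [1,-1,0,5,0]
    - [1,-1,0,5,0]

```text
clock: 18.15
position: [630.6, -126.1, 34.9]
ee_rot: [0.98, -0.201, 0.001, -0.0]
contact_force: [-0.1, 2.6, 6.3]
gripper_width: 48.8
grasp_force: 63.0
```

Emit:
drive_tool:
  targets:
    - [1,0,0,-5,0]
    - [1,0,0,-20,0]
    - [1,0,0,-50,0]
    - [1,-20,33,-80,0]
    - [1,-45,72,-80,0]
    - [1,-70,112,-80,0]
    - [1,-95,150,-80,0]
    - [1,-105,168.5,-80,0]
    - [1,-105,168.5,-80,0]
    - [1,-105,168.5,-80,0]
    - [1,-105,168.5,-80,0]

```text
clock: 19.25
position: [468.2, -239.3, 114.6]
ee_rot: [0.98, -0.201, 0.001, 0.0]
contact_force: [-0.7, 0.8, -2.4]
gripper_width: 48.8
grasp_force: 62.8
```

```bash
python3 look.py w9
python3 - <<'E'
from h import *
st=arm.read_state();im=cv2.imread('pics/w9.png')
for a,c in yellow(im): p=at('wrist',*c,8,st);print(a,c,p,rel(p,st))
E
```

```text
19.25 [ 468.2 -239.3  114.6] [ 9.795e-01 -2.012e-01  5.000e-04  0.000e+00]
4502 [315.73456242 228.19369169] [ 475.67283968 -243.07890206] [8.42914398e+00 6.72551883e-01 4.99136738e-03]
305 [ 62.55409836 320.53114754] [488.68261659   3.67566461] [-7.67902211e+01 -2.31264357e+02 -1.92553561e-02]
```

View pics/w9.png

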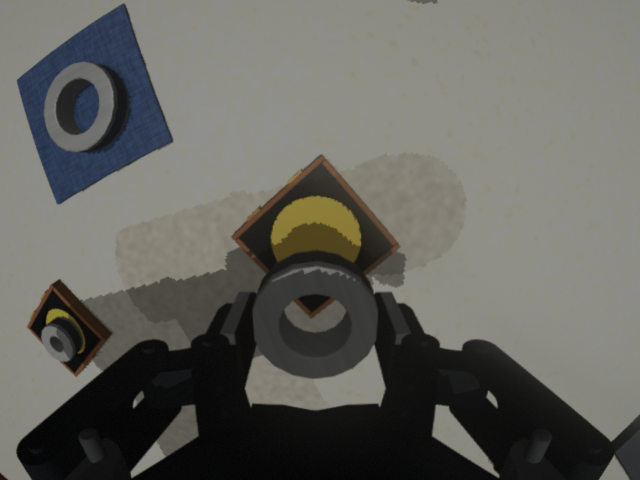

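Run:
```python
from h import *
st=dict(position=np.array([468.2,-239.3,114.6]),ee_rot=np.array([.9795,-.2012,.0005,0]))
C=[at('wrist',*c,14,st) for c in((233,238),(399,243),(322,155),(313,317))]
print(np.round(C,1),[np.linalg.norm(C[0]-C[1]),np.linalg.norm(C[2]-C[3])]);print(rel((C[0]+C[1])/2,st),rel((C[2]+C[3])/2,st))
print(rel(at('wrist',315.5,320,129.7,st),st), rel(at('wrist',316,195,8,st),st))
```

```text
[[ 493.3 -188.4]
 [ 444.6 -293. ]
 [ 520.8 -266.9]
 [ 415.9 -215.5]] [np.float64(115.41449332377694), np.float64(116.863649448564)]
[1.28260658e+00 9.97690757e-01 1.05568181e-03] [9.03381265e-01 1.70482548e+00 5.41904472e-04]
[2.40857847e+00 3.13546705e-01 2.29634334e-03] [3.17144391e+01 8.09261039e-01 3.09045158e-02]
```

Emit:
drive_tool:
  targets:
    - [1,-0.5,1,30,0]
    - [1,-0.5,1,60,0]
    - [1,-0.5,1,80,0]
    - [1,-0.5,1,90,0]
    - [1,-0.5,1,95,0]
    - [1,-0.5,1,95,0]
    - [1,-0.5,1,95,0]
    - [1,-0.5,1,95,0]
    - [1,-0.5,1,95,0]

```text
clock: 20.2
position: [466.9, -240.4, 20.2]
ee_rot: [0.979, -0.202, 0.001, -0.0]
contact_force: [-0.2, -0.2, -1.7]
gripper_width: 49.2
grasp_force: 62.7
```

Emit:
drive_tool:
  targets:
    - [1,0,0,1.5,0]
    - [1,0,0,3,0]
    - [1,0,0,4,0]
    - [1,0,0,4,0]
    - [1,0,0,4,0]

```text
clock: 20.7
position: [466.3, -240.3, 15.2]
ee_rot: [0.979, -0.202, -0.0, 0.0]
contact_force: [0.2, -0.9, -1.7]
gripper_width: 49.3
grasp_force: 62.7
```

Emit:
drive_tool:
  targets:
    - [1,0,0,0.5,0]
    - [1,0,0,1,0]
    - [1,0,0,1,0]
    - [1,0,0,1,0]

```text
clock: 21.1
position: [466.4, -240.3, 14.9]
ee_rot: [0.979, -0.201, 0.0, 0.0]
contact_force: [-2.4, 2.7, 5.0]
gripper_width: 48.8
grasp_force: 63.6
```

Emit:
drive_tool:
  targets:
    - [-0.3,0,0,0,0]
    - [-0.5,0,0,0,0]
    - [-0.7,0,0,0,0]
    - [-0.7,0,0,-5,0]
    - [-0.7,0,0,-20,0]
    - [-0.9,0,0,-60,0]
    - [-1,0,0,-100,0]
    - [-1,0,0,-100,0]
    - [-1,0,0,-100,0]

```text
clock: 22.0
position: [466.8, -240.3, 115.5]
ee_rot: [0.979, -0.202, 0.001, -0.0]
contact_force: [-0.8, 0.1, -0.6]
gripper_width: 85.4
grasp_force: 0.0
```

```bash
python3 look.py w10
```

```text
22.0 [ 466.8 -240.3  115.5] [ 9.795e-01 -2.016e-01  1.500e-03 -2.000e-04]
```

Emit:
drive_tool:
  targets:
    - [-1,25,-40,0,0]
    - [-1,50,-80,0,0]
    - [-1,75,-120,0,0]
    - [-1,100,-160,0,0]
    - [-1,105,-169.5,0,0]
    - [-1,105,-169.5,0,0]
    - [-1,105,-169.5,0,0]
    - [-1,105,-169.5,0,0]

```text
clock: 22.85
position: [628.1, -127.0, 113.8]
ee_rot: [0.979, -0.202, -0.001, 0.0]
contact_force: [0.7, 0.2, 0.2]
gripper_width: 85.2
grasp_force: 0.0
```

```bash
python3 look.py w11
python3 - <<'E'
import cv2,numpy as np
a=cv2.imread('pics/w10.png')[140:340,216:416];b=cv2.imread('pics/w11.png')[140:340,216:416]
cv2.imwrite('pics/c11.png',cv2.resize(np.hstack([a,b]),(800,400),interpolation=2))
E
```

```text
22.85 [ 628.1 -127.   113.8] [ 9.793e-01 -2.022e-01 -1.000e-03  2.000e-04]
```

View pics/c11.png

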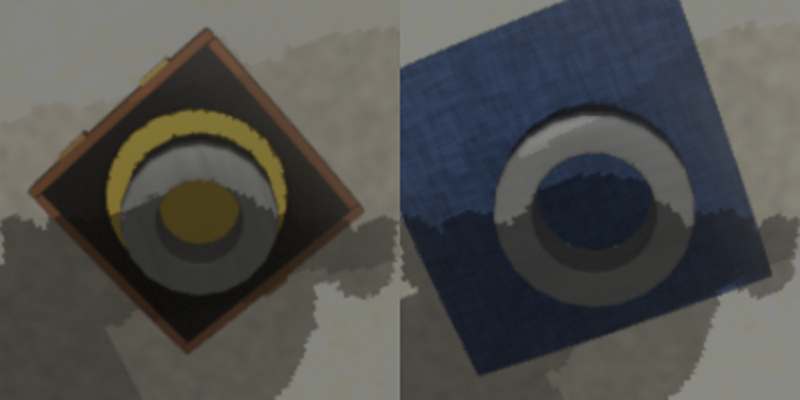

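Ring L is seated in its case. XL is alone on the pad with its bore at about (313,245).

Run:
```python
from h import *
st=dict(position=np.array([628.1,-127,114]),ee_rot=np.array([.9794,-.2019,-.0008,.0002]))
p=at('wrist',313.3,245,28,st);print(p,rel(p,st))
```

```text
[ 630.50081094 -127.09436649] [ 2.24239488 -0.86281388 -0.00394962]
```

Emit:
drive_tool:
  targets:
    - [-1,2.2,-0.8,40,0]
    - [-1,2.2,-0.8,75,0]
    - [-1,2.2,-0.8,93,0]
    - [-1,2.2,-0.8,98,0]
    - [-1,2.2,-0.8,98,0]
    - [-1,2.2,-0.8,98,0]
    - [-1,2.2,-0.8,98,0]
    - [-1,2.2,-0.8,98,0]

```text
clock: 23.7
position: [632.8, -126.1, 17.7]
ee_rot: [0.979, -0.202, 0.001, -0.0]
contact_force: [0.4, 0.1, -0.4]
gripper_width: 85.5
grasp_force: 0.0
```

Emit:
drive_tool:
  targets:
    - [-1,-1,0,4,0]
    - [-1,-1,0,6,0]
    - [-0.9,-1,0,6,0]
    - [-0.7,-1,0,6,0]
    - [-0.5,-1,0,6,0]
    - [0,-1,0,6,0]
    - [0.5,-1,0,6,0]
    - [1,-1,0,6,0]
    - [1,-1,0,6,0]

```text
clock: 24.6
position: [631.3, -125.9, 11.1]
ee_rot: [0.98, -0.201, 0.0, 0.0]
contact_force: [-2.3, 0.1, 5.1]
gripper_width: 62.7
grasp_force: 66.4
```

Emit:
drive_tool:
  targets:
    - [1,0,0,-5,0]
    - [1,0,0,-20,0]
    - [1,0,0,-60,0]
    - [1,-16,-40,-100,0]
    - [1,-33,-82,-100,0]
    - [1,-50,-125,-100,0]
    - [1,-67,-167,-100,0]
    - [1,-84,-210,-100,0]
    - [1,-97,-242,-100,0]
    - [1,-100,-250,-100,0]
    - [1,-100,-250,-100,0]
    - [1,-100,-250,-100,0]

```text
clock: 25.8
position: [637.5, 142.7, 110.2]
ee_rot: [0.979, -0.202, -0.0, 0.0]
contact_force: [0.7, -1.2, -3.0]
gripper_width: 62.9
grasp_force: 67.4
```

Emit:
drive_tool:
  targets:
    - [1,0,0,0,0]
    - [1,0,0,0,0]

```text
clock: 26.0
position: [637.9, 141.9, 110.4]
ee_rot: [0.979, -0.202, -0.0, 0.0]
contact_force: [-0.4, -0.0, -3.6]
gripper_width: 62.9
grasp_force: 67.4
```

```bash
python3 look.py w12
```

```text
26.0 [637.9 141.9 110.4] [ 9.793e-01 -2.025e-01 -1.000e-04  1.000e-04]
```

View pics/w12.png

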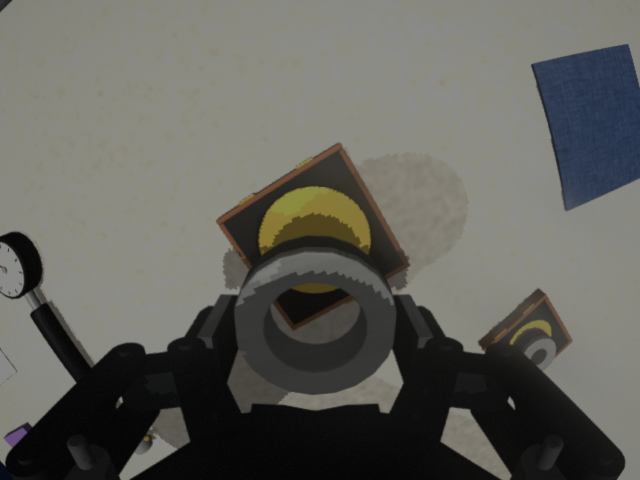

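Run:
```python
from h import *
st=dict(position=np.array([637.9,141.9,110.4]),ee_rot=np.array([.9793,-.2025,-.0001,.0001]))
C=[at('wrist',*c,14,st) for c in((217,221),(409,260),(341,144),(295,329))]
print(np.linalg.norm(C[0]-C[1]),np.linalg.norm(C[2]-C[3]));print(rel((C[0]+C[1])/2,st),rel((C[2]+C[3])/2,st))
print(rel(at('wrist',315.5,321,127.3,st),st), rel(at('wrist',316,186,8,st),st), rel(at('wrist',314.5,237,8,st),st))
```

```text
134.91956073480205 135.7652347945707
[ 2.18782285e+00 -1.92041609e-01 -3.85277737e-04] [5.15716376e-01 1.13555552e+00 1.88271670e-04]
[ 2.95950666e+00  3.02693953e-01 -3.88230733e-04] [ 3.83556962e+01  8.31291719e-01 -5.76225679e-03] [ 3.13131827e+00 -1.39470833e-01 -5.19428898e-04]
```

Emit:
drive_tool:
  targets:
    - [1,-1,0.3,30,0]
    - [1,-1,0.3,60,0]
    - [1,-1,0.3,80,0]
    - [1,-1,0.3,88,0]
    - [1,-1,0.3,91,0]
    - [1,-1,0.3,91,0]
    - [1,-1,0.3,91,0]
    - [1,-1,0.3,91,0]
    - [1,-1,0.3,91,0]

```text
clock: 26.95
position: [637.3, 143.8, 20.3]
ee_rot: [0.979, -0.201, 0.001, -0.0]
contact_force: [1.1, 0.5, -3.4]
gripper_width: 62.7
grasp_force: 67.4
```

Emit:
drive_tool:
  targets:
    - [1,0,0,1,0]
    - [1,0,0,2,0]
    - [1,0,0,3,0]
    - [1,0,0,3,0]
    - [1,0,0,3,0]

```text
clock: 27.45
position: [636.9, 143.5, 16.2]
ee_rot: [0.979, -0.201, -0.0, 0.0]
contact_force: [0.6, -0.3, -3.4]
gripper_width: 62.4
grasp_force: 67.4
```

Emit:
drive_tool:
  targets:
    - [1,0,0,0.5,0]
    - [1,0,0,1,0]
    - [1,0,0,1.5,0]
    - [1,0,0,1.5,0]
    - [1,0,0,1.5,0]

```text
clock: 27.95
position: [636.9, 143.6, 15.2]
ee_rot: [0.979, -0.201, 0.0, -0.0]
contact_force: [-0.9, 0.2, -0.4]
gripper_width: 62.8
grasp_force: 67.8
```

Emit:
drive_tool:
  targets:
    - [1,0,0,0.4,0]
    - [1,0,0,0.4,0]
    - [-0.6,0,0,0.4,0]
    - [-0.8,0,0,0.4,0]
    - [-1,0,0,0.4,0]
    - [-1,0,0,0.4,0]
    - [-1,0,0,-5,0]
    - [-1,0,0,-20,0]
    - [-1,0,0,-60,0]
    - [-1,0,0,-100,0]
    - [-1,0,0,-100,0]
    - [-1,0,0,-100,0]

```text
clock: 29.15
position: [637.7, 144.0, 117.6]
ee_rot: [0.979, -0.202, 0.002, -0.002]
contact_force: [-0.3, 0.1, -0.6]
gripper_width: 85.4
grasp_force: 0.0
```

```bash
python3 look.py w13
python3 - <<'E'
from h import *
s=cv2.imread('pics/w13.png')[130:330,200:440]
a=arm.get_image('scene')[170:340,190:420];
cv2.imwrite('pics/c13.png',np.hstack([cv2.resize(s,(400,333)),cv2.resize(a,(400,333),interpolation=2)]))
E
```

```text
29.15 [637.7 144.  117.6] [ 0.9795 -0.2015  0.0018 -0.0015]
```

View pics/c13.png

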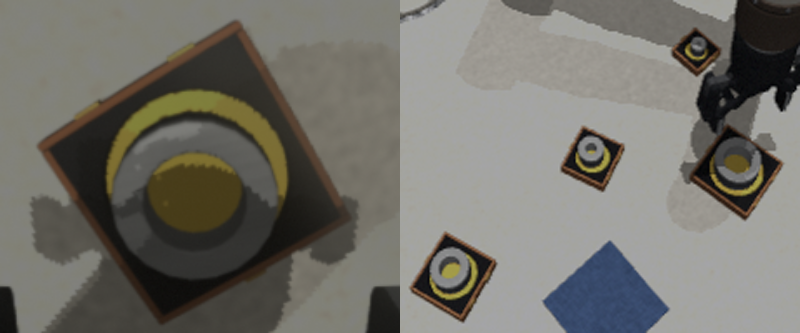

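All four rings lie flat in their own recesses and the gripper is clear of everything.

```bash
python3 -c "
from bench import arm
print(arm.job_done())"
```

```text
the job is handed in; nothing more can be done
None
```

All four rings are set down flat in their own cases, checked in the last pictures; the gauge and bottle were not touched, and I handed the job in at about 29 s of the 112 s, with no verdict returned.

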